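# Show a power module's solder side to the inspection camera

## Robot

A 6-joint arm with a two-finger parallel gripper is mounted at the origin on the work surface. World frame = base frame: x ahead of the robot, y to its left, z up, the work surface at z = 0. Lengths are in mm, angles in rad, forces in N, time in s.
With the tool pointing down it reaches from about 425 to 950 mm from the base axis. Payload 14.7 kg.
Tool frame: the origin (TCP) lies at the very end of the fingers, on their centre line; the grasp point (between the pads) lies 19 mm behind it; z points along the fingers, y is the line along which they close (so a half turn about z gives the same grasp; the last joint's range is limited). The gripper opens to 85 mm and grips with 20 to 120 N. Pads are 22 mm wide; open, the fingers measure 114 mm over their backs; the gripper's body (76 mm by 85 mm) begins 54 mm behind the grasp point. The pads swing forward as they close: fully open they stand 13 mm farther back than shut.
Start: joints at [-1.202, 0.48, 1.596, -0, 1.065, -0.047], TCP at [262.564, -594.603, 231.297] pointing down, gripper open.
Joint ranges: [-2.75, 2.75], [-0.82, 2.05], [0.23, 2.67], [-1.56, 4.7], [0.09, 2.69], [-2.92, 2.92]. Speed limits (rad/s): [1.89, 1.89, 2.39, 3.01, 3.01, 3.01].

## Interface

Orientations are given as a unit quaternion [x, y, z, w].
In Python, from plant import observe, viewer, r gives the robot as it stands.
- The arm moves only by the tool arm_command, never from a script. Its arguments are lists of equal length, an entry for each row: "translation": the shift along the tool's x, y, z in units of 300 mm (1.0 is 300 mm), a list of three; "yaw": the turn about the tool's z in units of 45 degrees (1.0 is 45 degrees); "gripper": the closure, from -1 (fully open) to 1 (shut). A call has 1 to 12 rows; each row is the pose to reach, as a shift and turn from the pose commanded when the call began, along the tool's axes at that moment; what a row does not reach only later rows make up. A row lasts 1/8 s, in which the tool goes at most 62.5 mm and 10.7 degrees, less where a joint would pass 70% of its speed; a pose out of reach is approached as far as the arm can. A call with a number of a shift or a turn outside -1 to 1 is refused whole. A call with a gripper value outside its range is refused whole. The fingers move at their own pace and stop on an object; the grip force is fixed at half the most. Time passes only in rows, so rows that repeat a pose let the fingers close. It gives the time, the measured TCP pose, the force, the opening and the grip force at its end, in the units of the state.
- observe(): the state, without advancing time (a new reading comes with each control period).
- viewer.grab_frame(name): name is "side" or "top"; returns the picture (384x512x3 uint8, blue, green, red); there is no depth.
- viewer.get_calibration(name): a dict with "fx", "fy", "cx", "cy" (pixels), "R" (3x3) and "t" (3): a world point X has camera coordinates R X + t. Camera axes: x right, y down, z forward; pixel columns grow to the right and rows downward; lengths in mm; the calibration is good to about 2 mm. A picture is of the moment at which its call begins. get_calibration takes no time and is no camera call.
- r.sign_off(): hands the job in; it is judged then, once.
The state is a dict: "t": time; "joints": joint angles; "qd": joint speeds; "tau": joint torques, N m; "tcp_pos": TCP position; "tcp_rot": TCP orientation; "force": force on the tool from outside, world axes, zero at the start; "torque": the same for the moment, N m; "width": finger opening in mm; "finger_force": force on a finger pad.
Only numpy, scipy, OpenCV 4.12 (cv2) and the standard library are available. Lean on these libraries where they do the work, as an engineer would, in place of code of your own. Each camera call takes 0.05 s, during which the arm holds its last target. There are 200 camera calls.

## Task

Pick the green power module with the black finned heat sink out of the blue parts tray, without disturbing the other parts in the tray or on the bench, and hold it up to the tilted inspection camera without touching the camera. Present the module's underside (solder side) centred and square to the lens, about 10 cm in front of it, with the board's long side along the long side of the camera's white head (either way round). Finish while still gripping it there, motionless: do not put it down or let go.

Things in the scene. Friction and masses are not known exactly. Their poses are not given: they have to be found in the camera images.
- module: the part to present, about 120 g: green board 80 (its x) x 50 (its y) x 3 mm on four 6 mm brass feet, standing feet down in the tray, a black finned heat sink in its middle. White connector 10 mm tall at its -x end (x -38 to -29), two blue capacitors 14 mm tall at x = +26 to +36. Origin: centre, level with the feet undersides; z up, out of the component side
- module_sink (a point): centre of the top of the module's black heat sink, 37 mm above the module's origin; the sink is 40 (x) x 24 (y) x 28 mm tall. Grip it across its 24 mm width, along module y: beside those two faces the board is bare for 13 mm, its top 28 mm below this point. Axes as the module
- module_face (a point): centre of the module's solder side (underside of the green board), 6 mm above the module's origin; axes as the module
- cam_head: white head of the inspection camera, 66 (its x) x 120 (its y, the long side) x 40 mm, two orange bands, white ring light, black lens 42 mm across. Fixed on cam_base. Origin: centre of the lens front, 108 mm above the bench. z: viewing direction, out of the lens, leaning 20 degrees from vertical to cam_base's -x (robot side); y: level. The head's top face lies 18 mm behind the lens front
- cam_base: dark steel foot and cheeks of the camera, 110 x 120 mm, fixed to the bench; with the head it reaches about 115 mm high. Origin: centre of the underside on the bench, z up
- tray: blue open parts tray, fixed, outside 230 (x) x 340 (y) x 45 mm tall, walls and floor 5 mm thick; six parts stand in it in two rows of three, in any order, about 100 mm apart along its x and 105 mm along its y. Origin: centre of the underside on the bench
- transformer_board: NOT the target: a like green board 80 x 50 mm on feet with a white connector, but with a yellow and dark steel transformer, top 39 mm; loose in the tray. Origin: centre of the underside
- choke: copper ring 42 mm across, 18 mm tall, loose in the tray. Origin: centre of the underside
- capacitor: grey upright can 32 mm across, 38 mm tall with a silver top, loose in the tray. Origin: centre of the underside
- converter: steel block with a white label on top, about 67 x 36 x 22 mm with a green terminal strip at one end, loose in the tray. Origin: centre of the underside
- cooling_fan: black square fan 40 x 40 x 20 mm, loose in the tray. Origin: centre of the underside
- screwdriver: screwdriver lying on the bench right of and nearer the robot than the camera, about 0.2 m long; loose bystander
- solder_spool: white spool 54 mm across, 40 mm tall, standing on the bench beyond the tray and camera; loose bystander
- cleaner: clear bottle with a red cap, 56 mm across, 130 mm tall, standing on the bench right of the camera; loose bystander
Mind the look-alikes: they are no part of the job. Leave any pink or red look-alike of the module alone. What is shaped like the cam_base but yellow is not meant.

How it is judged (in metres and radians):
On the way:
1. the module is gripped and lifted clear out of the tray (height (world z) of module above 0.08 m and contact force between the fingers and module above 0.5 N), for 0.2 s.
At the end, for the whole second after the job is handed in: held still by the fingers alone, solder side to the lens: its centre 80 to 120 mm in front of the lens and within 15 mm of the lens axis along head x and y, square within 0.16 rad, board long side along the head's long side within 0.2 rad, either way round (z of module_face in the frame of cam_head between 0.08 and 0.12 m and x of module_face in the frame of cam_head between -0.015 and 0.015 m and y of module_face in the frame of cam_head between -0.015 and 0.015 m and angle between the z axis of module and the z axis of cam_head, either way round below 0.16 rad and angle between the x axis of module and the y axis of cam_head, either way round below 0.2 rad and angle between module's own z axis and vertical below 0.8 rad and linear speed of module below 0.02 m/s and angular speed of module below 0.2 rad/s and contact force between the fingers and module above 0.5 N and contact force between module and cam_base below 0.1 N and contact force between module and tray below 0.1 N); the arm keeps its last pose, push and grip.
It fails at once if another part in the tray is shifted by more than 30 mm (distance of any of transformer_board, choke, capacitor, converter, cooling_fan from where it was at the start of the episode above 0.03 m).
It fails at once if a bystander on the bench is shifted by more than 30 mm (distance of any of screwdriver, solder_spool, cleaner from where it was at the start of the episode above 0.03 m).
It fails at once if the camera is touched (more than 1 N) (contact force between cam_base and anything else above 1 N).
It also fails if it takes over 38 s, if anything falls off the work surface, if the arm or the gripper's body presses on something with over 40 N, if the wrist force passes 120 N, or if a joint passes its speed limit or range.

## Working session

There is one attempt and no reset: what is moved stays moved. The work goes in short steps, Python scripts to look and compute and a tool call to move; the robot and the scene stay as the last step left them, time stands still between calls to the robot, and variables do not carry over. Pictures are saved under pics/ and viewed, at most 10 in all, crops included, and the job is handed in when it is done.

Besides the shell and the picture viewer there is one more tool, called after "Request:" by a JSON object that holds its "name" and its "arguments", one argument or row to a line. arm_command: Moves the arm, as the interface text tells. Its arguments: {"type":"object","properties":{"translation":{"type":"array"},"yaw":{"type":"array"},"gripper":{"type":"array"}},"required":["translation","yaw","gripper"]}

```bash
ls; mkdir -p pics; python3 - <<'E'
from plant import observe, viewer, r
import cv2,numpy as np
for n in("side","top"):
    cv2.imwrite(f"pics/{n}0.png",viewer.grab_frame(n)); c=viewer.get_calibration(n)
    print(n,{k:np.round(v,3).tolist() for k,v in c.items()}, np.round(-np.array(c["R"]).T@np.array(c["t"])))
s=observe();print(s)
E
```

```text
pics
side {'fx': 412.702, 'fy': 412.702, 'cx': 256.373, 'cy': 188.613, 'R': [[-0.931, -0.365, 0.005], [-0.241, 0.606, -0.758], [0.274, -0.707, -0.652]], 't': [491.794, 250.558, 901.141]} [272. 664. 776.]
top {'fx': 382.993, 'fy': 382.993, 'cx': 269.138, 'cy': 193.802, 'R': [[0.007, -1.0, -0.012], [-0.988, -0.005, -0.154], [0.154, 0.013, -0.988]], 't': [-93.503, 572.42, 1053.527]} [ 404. -104. 1128.]
{'t': 0.1, 'joints': array([-1.20161595e+00,  4.80776923e-01,  1.59682263e+00,  7.65536735e-06,
        1.06510512e+00, -4.65785726e-02]), 'qd': array([ 0.00146483,  0.00023668, -0.00135905, -0.00110933, -0.00198383,
        0.00060803]), 'tau': array([ 1.48596147e-03, -9.52253938e+01, -4.31043255e+01, -4.18285099e-04,
        5.17636086e-03, -1.24186395e-04]), 'tcp_pos': array([ 262.4220069 , -594.25725869,  230.72712448]), 'tcp_rot': array([ 9.78470991e-01,  2.06383648e-01, -8.59922947e-05, -5.49329561e-04]), 'force': array([-0.73582221, -0.03983122, -0.33817388]), 'torque': array([-0.00695107,  0.00600787,  0.00930053]), 'finger_force': 0.0, 'width': 85.19869421102959}
```

View pics/side0.png

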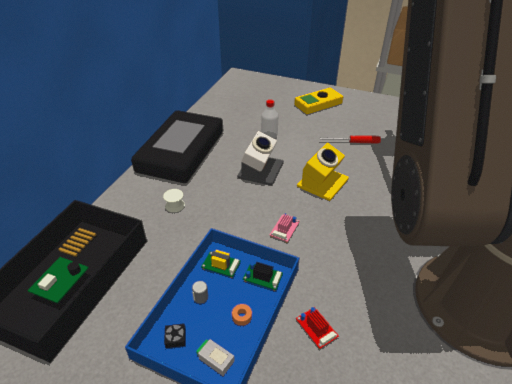

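View pics/top0.png

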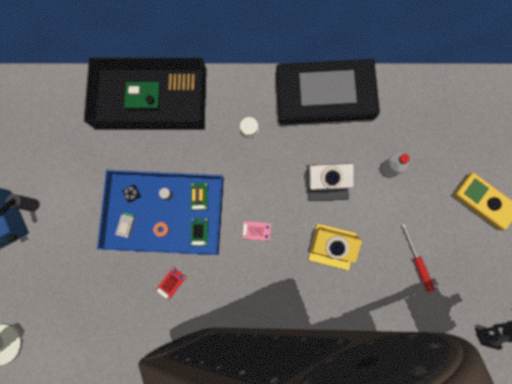

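The side view shows the module (green with a black sink) at about (263,273), beside the transformer board at (221,262). The white camera is at (262,150). In the top view the module is at (199,231) and the white head at (331,177), with its lens at (332,178). I'll measure from enlarged crops.

```bash
cat > h.py <<'E'
import cv2,numpy as np
from plant import observe, viewer, r
def cam(n):
    c=viewer.get_calibration(n); return c,np.array(c["R"]),np.array(c["t"])
def ray(n,p):
    c,R,t=cam(n); d=R.T@np.array([(p[0]-c["cx"])/c["fx"],(p[1]-c["cy"])/c["fy"],1.]); return -R.T@t,d
def plane(n,p,z):
    o,d=ray(n,p); return o+d*(z-o[2])/d[2]
def tri(a,b):
    A=np.zeros((3,3));v=np.zeros(3)
    for n,p in (("side",a),("top",b)):
        o,d=ray(n,p);d=d/np.linalg.norm(d);P=np.eye(3)-np.outer(d,d);A+=P;v+=P@o
    return np.linalg.solve(A,v)
def proj(n,X):
    c,R,t=cam(n);q=R@np.array(X,float)+t;return np.array([c["fx"]*q[0]/q[2]+c["cx"],c["fy"]*q[1]/q[2]+c["cy"]])
E
python3 - <<'E'
from h import *
s=cv2.imread("pics/side0.png");t=cv2.imread("pics/top0.png")
def crop(i,x,y,w,h): return cv2.resize(i[y:y+h,x:x+w],(400,300),interpolation=cv2.INTER_CUBIC)
m=np.vstack([np.hstack([crop(s,190,240,100,75),crop(s,220,125,80,60)]),np.hstack([crop(t,170,170,100,75),crop(t,290,150,80,60)])])
cv2.imwrite("pics/crops.png",m)
def blobs(i,lo,hi,roi,name):
    x,y,w,h=roi;hsv=cv2.cvtColor(i,cv2.COLOR_BGR2HSV)[y:y+h,x:x+w];k=cv2.inRange(hsv,lo,hi)
    n,l,st,c=cv2.connectedComponentsWithStats(k)
    for j in range(1,n):
        if st[j,4]>25:
            r_=cv2.minAreaRect(np.argwhere(l==j)[:,::-1].astype(np.float32)+np.array([x,y],np.float32));print(name,st[j,4],np.round(c[j]+[x,y],1),np.round(r_[0],1),np.round(r_[1],1),round(r_[2],1))
blobs(s,(45,80,30),(85,255,255),(140,230,170,150),"green side")
blobs(t,(45,80,30),(85,255,255),(95,170,135,90),"green top")
blobs(t,(0,0,0),(180,255,38),(180,210,40,40),"black top sink")
blobs(s,(0,0,0),(180,255,38),(240,255,50,40),"black side sink")
blobs(t,(0,0,150),(180,50,255),(300,155,60,50),"white head top")
blobs(t,(0,0,0),(180,255,70),(300,155,60,60),"dark head top")
blobs(s,(0,0,0),(180,255,70),(235,125,60,65),"dark head side")
E
```

```text
green side 220 [216.9 266.3] [219.6 263.6] [32.3 17.8] 16.7
green side 253 [261.2 279.5] [261.8 275.8] [34.5 18.4] 17.5
green side 38 [201.7 345.8] [201.4 346. ] [ 2.3 16.4] 39.8
green top 137 [200.7 193.5] [199.  194.5] [16. 23.] 0.0
green top 205 [199.4 230.2] [198.7 229.8] [15.7 21.7] 2.9
black top sink 76 [197.8 230.9] [197.5 230.5] [11.  7.] 90.0
black side sink 256 [262.2 271.8] [262.2 271.7] [18.7 14.3] 17.1
white head top 891 [332.2 175.2] [332.  175.5] [25. 44.] 90.0
dark head top 147 [321.3 188.4] [322.6 188.8] [43.4 19.1] 24.8
dark head top 137 [332.  177.5] [332.  177.5] [12.1 12.5] 26.6
dark head side 112 [262.8 142.7] [263. 143.] [10. 12.] 90.0
dark head side 496 [257.  172.8] [257.8 169.2] [36.1 26.7] 11.3
```

View pics/crops.png

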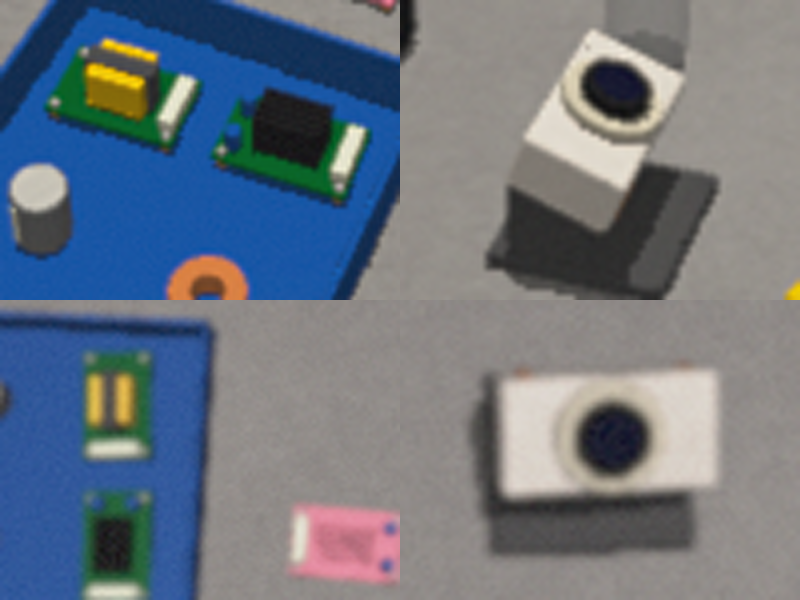

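The lens is at about (263.2,143.0) in the side view and (332.2,177.6) in the top view. The module's capacitors are at its far end and its connector is towards the robot. The camera head is turned only slightly.

```bash
python3 - <<'E'
from h import *
np.set_printoptions(precision=1,suppress=True)
print("lens tri",tri((263.2,143),(332.2,177.6)),"top plane",plane("top",(332.2,177.6),108),"side plane",plane("side",(263.2,143),108))
T=lambda u,v:(290+(u-400)*.2,150+(v-300)*.2)
for a,b,z in (((500,381),(717,371),102),((503,496),(717,487),80)):
    p,q=plane("top",T(*a),z),plane("top",T(*b),z);d=p-q;print("head edge",p,q,np.degrees(np.arctan2(-d[0],d[1])),np.linalg.norm(d))
print("sink top", plane("top",(197.8,230.9),37))
# board+connector mask
for n,f,roi in (("top","pics/top0.png",(182,212,36,42)),("side","pics/side0.png",(236,255,55,45))):
    i=cv2.imread(f);x,y,w,h=roi;hsv=cv2.cvtColor(i,cv2.COLOR_BGR2HSV)[y:y+h,x:x+w]
    H,S,V=cv2.split(hsv.astype(int));k=(~((H>95)&(H<130)&(S>120)&(V>60))).astype(np.uint8)
    nn,l,st,c=cv2.connectedComponentsWithStats(k);j=1+np.argmax(st[1:,4]);pt=np.argwhere(l==j)[:,::-1].astype(np.float32)+np.array([x,y],np.float32)
    rr=cv2.minAreaRect(pt);print(n,st[j],rr)
    if n=="top":
        bx=cv2.boxPoints(rr);print(np.array([plane(n,p,9) for p in bx])); print("ctr",plane(n,rr[0],9))
# side-plane from side crop corners of board: left, bottom, right
S=lambda u,v:(190+u*.25,240+v*.25)
L,B,Rr=[plane("side",S(*p),9) for p in ((212,157),(340,204),(370,128))]
print("side corners",L,B,Rr,"ctr",(L+Rr)/2,np.linalg.norm(L-B),np.linalg.norm(Rr-B),"x-axis yaw",np.degrees(np.arctan2(*(L-B)[1::-1])))
o=observe();print(o["tcp_pos"])
E
```

```text
lens tri [ 610.1 -262.7   99.7] top plane [ 608.2 -261.5  108. ] side plane [ 606.2 -251.3  108. ]
head edge [ 640.9 -202.3  102. ] [ 647. -321.  102.] 2.930802612792699 118.83892751476266
head edge [ 580.8 -205.4   80. ] [ 586.4 -323.9   80. ] 2.7145281693235455 118.55234550269569
sink top [466.2 112.3  37. ]
top [  8   6  18  28 448] ((198.5, 231.5), (27.0, 17.0), 90.0)
[[505.3 142.1   9. ]
 [505.6  92.1   9. ]
 [427.1  89.6   9. ]
 [426.8 139.1   9. ]]
ctr [466.  115.7   9. ]
side [  7   8  40  28 656] ((262.41705322265625, 275.2673645019531), (36.06190490722656, 21.86767578125), 17.241458892822266)
side corners [506.6 138.5   9. ] [428.5 141.7   9. ] [429.8  86.1   9. ] ctr [468.2 112.3   9. ] 78.12698338513823 55.588683535591024 x-axis yaw -2.3767571373906273
[ 262.4 -594.3  230.7]
```

Request:
{"name": "arm_command", "arguments": {
  "translation": [
    [0, 0.2, -0.2],
    [0, 0.4, -0.3],
    [0, 0.6, -0.5],
    [0, 0.8, -0.7],
    [0, 1.0, -0.8],
    [0, 1.0, -1.0],
    [0, 1.0, -1.0],
    [0, 1.0, -1.0]
  ],
  "yaw": [0, 0, 0, 0, 0, 0, 0, 0],
  "gripper": [-1, -1, -1, -1, -1, -1, -1, -1]
}}

```text
t: 1.1
tcp_pos: [360.7, -817.0, 485.7]
tcp_rot: [0.978, 0.206, 0.004, 0.018]
force: [-0.1, -0.0, -1.0]
width: 85.1
finger_force: 0.0
```

```bash
python3 - <<'E'
from h import *
o=observe();print(o["t"],o["joints"],o["tcp_pos"],o["tcp_rot"])
E
```

```text
1.1 [-1.18962842e+00  8.86386885e-01  2.39380603e-01  1.76990295e-03
  1.97831189e+00 -3.38382712e-02] [ 360.71629587 -816.98938903  485.654201  ] [0.97830048 0.20633893 0.00403447 0.01833418]
```

Request:
{"name": "arm_command", "arguments": {
  "translation": [
    [0, 0.2, 0],
    [0, 0.4, 0],
    [0, 0.6, 0],
    [0, 0.8, 0],
    [0, 1.0, 0],
    [0, 1.0, 0]
  ],
  "yaw": [0, 0, 0, 0, 0, 0],
  "gripper": [-1, -1, -1, -1, -1, -1]
}}

```text
t: 1.85
tcp_pos: [387.1, -876.7, 414.7]
tcp_rot: [0.977, 0.206, 0.011, 0.05]
force: [-0.9, -0.5, 0.1]
width: 85.4
finger_force: 0.0
```

```bash
python3 - <<'E'
from h import *
o=observe();print(o["t"],o["joints"],o["tcp_pos"],o["tcp_rot"])
E
```

```text
1.85 [-1.18794979  0.96885802  0.23587173  0.00351322  1.83372328 -0.03186507] [ 387.10353084 -876.74284028  414.65877328] [0.97716438 0.20613081 0.01064444 0.05046352]
```

Request:
{"name": "arm_command", "arguments": {
  "translation": [
    [0, -0.2, 0],
    [0, -0.4, 0],
    [0, -0.6, 0],
    [0, -0.6, 0]
  ],
  "yaw": [0, 0, 0, 0],
  "gripper": [-1, -1, -1, -1]
}}

```text
t: 2.35
tcp_pos: [320.6, -726.2, 399.3]
tcp_rot: [0.977, 0.206, 0.011, 0.051]
force: [0.3, -0.4, 0.6]
width: 85.5
finger_force: 0.0
```

```bash
python3 - <<'E'
from h import *
o=observe();print(o["t"],o["joints"],o["tcp_pos"],o["tcp_rot"])
E
```

```text
2.35 [-1.19524727  0.54934354  1.07823323  0.00422197  1.4091086  -0.04071334] [ 320.56367001 -726.24227891  399.26380291] [0.97711846 0.20612197 0.01080575 0.05134675]
```

The tilt gained at the reach limit persists, which gives me a way to lean the tool. I'll remove this lean by pushing against the inner reach limit before picking.

Request:
{"name": "arm_command", "arguments": {
  "translation": [
    [0, -0.2, 0],
    [0, -0.4, 0],
    [0, -0.6, 0],
    [0, -0.8, 0],
    [0, -1.0, 0],
    [0, -1.0, 0]
  ],
  "yaw": [0, 0, 0, 0, 0, 0],
  "gripper": [-1, -1, -1, -1, -1, -1]
}}

```text
t: 3.1
tcp_pos: [199.1, -450.9, 368.4]
tcp_rot: [0.977, 0.206, 0.011, 0.05]
force: [0.4, -0.5, 0.2]
width: 85.7
finger_force: 0.0
```

Request:
{"name": "arm_command", "arguments": {
  "translation": [
    [0, -0.2, 0],
    [0, -0.4, 0],
    [0, -0.5, 0],
    [0, -0.5, 0]
  ],
  "yaw": [0, 0, 0, 0],
  "gripper": [-1, -1, -1, -1]
}}

```text
t: 3.6
tcp_pos: [140.0, -317.3, 353.3]
tcp_rot: [0.977, 0.206, 0.011, 0.052]
force: [0.4, -0.8, 1.0]
width: 85.5
finger_force: 0.0
```

```bash
python3 - <<'E'
from h import *
o=observe();print(o["t"],o["joints"],o["tcp_pos"],o["tcp_rot"])
E
```

```text
3.6 [-1.25369731 -0.16918468  2.08976256  0.01135783  1.11599397 -0.10292532] [ 140.02351504 -317.33920173  353.33410272] [0.97712808 0.2060065  0.01080535 0.05162626]
```

Request:
{"name": "arm_command", "arguments": {
  "translation": [
    [0, 0, 0.2],
    [0, -0.1, 0.4],
    [0, -0.2, 0.5],
    [0, -0.3, 0.5],
    [0, -0.4, 0.5]
  ],
  "yaw": [0, 0, 0, 0, 0],
  "gripper": [-1, -1, -1, -1, -1]
}}

```text
t: 4.22
tcp_pos: [98.6, -223.8, 191.0]
tcp_rot: [0.977, 0.206, 0.011, 0.051]
force: [-0.6, -0.1, 1.3]
width: 85.2
finger_force: 0.0
```

```bash
python3 - <<'E'
from h import *
o=observe();print(o["t"],o["joints"],o["tcp_pos"],o["tcp_rot"])
E
```

```text
4.225 [-1.30376252 -0.12314852  2.52062774  0.02572794  0.64176209 -0.16867973] [  98.56819117 -223.78625061  191.00634488] [0.9771431  0.20617374 0.01072169 0.05068333]
```

Request:
{"name": "arm_command", "arguments": {
  "translation": [
    [0, 0, 0.15],
    [0, -0.1, 0.3],
    [0, -0.2, 0.3],
    [0, -0.2, 0.3]
  ],
  "yaw": [0, 0, 0, 0],
  "gripper": [-1, -1, -1, -1]
}}

```text
t: 4.72
tcp_pos: [88.1, -200.2, 117.6]
tcp_rot: [0.978, 0.206, 0.008, 0.038]
force: [0.4, -0.3, 0.3]
width: 85.5
finger_force: 0.0
```

```bash
python3 - <<'E'
from h import *
o=observe();print(o["t"],o["joints"],o["tcp_pos"],o["tcp_rot"])
cv2.imwrite("pics/side1.png",viewer.grab_frame("side"))
E
```

```text
4.725 [-1.31658822  0.08447888  2.67041213  0.04093867  0.3109527  -0.19992345] [  88.14344629 -200.24016779  117.62362868] [0.97775865 0.20616956 0.00802068 0.03765368]
```

View pics/side1.png

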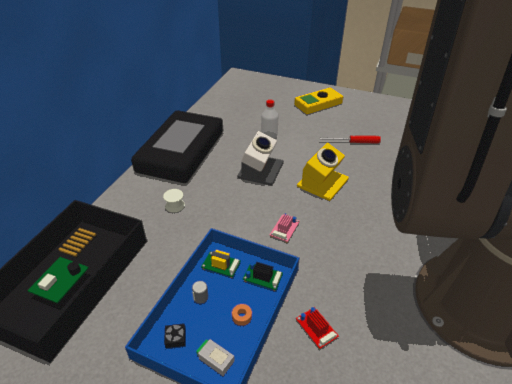

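Request:
{"name": "arm_command", "arguments": {
  "translation": [
    [0, -0.1, 0.1],
    [0, -0.1, 0.2],
    [0, -0.15, 0.2],
    [0, -0.15, 0.2]
  ],
  "yaw": [0, 0, 0, 0],
  "gripper": [-1, -1, -1, -1]
}}

```text
t: 5.28
tcp_pos: [90.6, -205.4, 86.4]
tcp_rot: [0.978, 0.206, 0.003, 0.016]
force: [0.3, 0.3, -0.1]
width: 85.3
finger_force: 0.0
```

```bash
python3 - <<'E'
from h import *
o=observe();print(o["t"],o["joints"],o["tcp_pos"],o["tcp_rot"])
E
```

```text
5.275 [-1.29822624  0.2354132   2.67217273  0.0218756   0.20259758 -0.16479539] [  90.57200018 -205.38914576   86.41244399] [0.97832183 0.20648051 0.00321112 0.01555261]
```

Request:
{"name": "arm_command", "arguments": {
  "translation": [
    [0, -0.05, 0.05],
    [0, -0.1, 0.1],
    [0, -0.1, 0.12],
    [0, -0.1, 0.12]
  ],
  "yaw": [0, 0, 0, 0],
  "gripper": [-1, -1, -1, -1]
}}

```text
t: 5.78
tcp_pos: [90.9, -206.2, 64.4]
tcp_rot: [0.978, 0.206, 0.0, -0.0]
force: [-0.4, 0.8, 0.5]
width: 85.2
finger_force: 0.0
```

```bash
python3 - <<'E'
from h import *
from scipy.spatial.transform import Rotation as Ro
o=observe();print(o["t"],o["joints"],o["tcp_pos"],o["tcp_rot"]);M=Ro.from_quat(o["tcp_rot"]).as_matrix();print(M.round(3))
E
```

```text
5.775 [-1.29054628e+00  3.35698869e-01  2.67209279e+00  8.47866127e-04
  1.34364526e-01 -1.36543829e-01] [  90.9269126  -206.21162714   64.44744525] [ 9.78450627e-01  2.06480722e-01  3.62975066e-05 -2.85105597e-04]
[[ 0.915  0.404 -0.   ]
 [ 0.404 -0.915  0.001]
 [ 0.    -0.001 -1.   ]]
```

Request:
{"name": "arm_command", "arguments": {
  "translation": [
    [0, 0.1, -0.2],
    [0.1, 0.15, -0.4],
    [0.2, 0.15, -0.6],
    [0.35, 0.1, -0.7],
    [0.5, 0.0, -0.7],
    [0.65, -0.1, -0.7],
    [0.8, -0.2, -0.7],
    [1.0, -0.3, -0.7],
    [1.0, -0.47, -0.7],
    [1.0, -0.47, -0.7]
  ],
  "yaw": [0, 0, 0, 0.1, 0.2, 0.3, 0.4, 0.5, 0.53, 0.53],
  "gripper": [-1, -1, -1, -1, -1, -1, -1, -1, -1, -1]
}}

```text
t: 7.02
tcp_pos: [308.1, 45.8, 274.7]
tcp_rot: [1.0, -0.0, -0.0, 0.0]
force: [1.0, -0.2, 0.1]
width: 85.6
finger_force: 0.0
```

```bash
cat > st.py <<'E'
from h import *
from scipy.spatial.transform import Rotation as Ro
np.set_printoptions(precision=4,suppress=True)
o=observe();M=Ro.from_quat(o["tcp_rot"]).as_matrix()
print(o["t"],o["joints"],o["tcp_pos"],"w",o["width"],"F",o["force"]);print(M)
def units(X): return (M.T@(np.array(X)-o["tcp_pos"])/300).round(3)
E
python3 - <<'E'
from st import *
print(units([467,113,150]))
E
```

```text
7.025 [ 0.0503 -0.0802  2.2173 -0.0002  1.0046  1.6216] [308.0657  45.7872 274.7475] w 85.60008880223614 F [ 0.9679 -0.2293  0.118 ]
[[ 1.     -0.0004 -0.0001]
 [-0.0004 -1.     -0.0002]
 [-0.0001  0.0002 -1.    ]]
[ 0.53  -0.224  0.416]
```

Request:
{"name": "arm_command", "arguments": {
  "translation": [
    [0.13, -0.05, 0],
    [0.27, -0.1, 0.05],
    [0.4, -0.17, 0.2],
    [0.53, -0.224, 0.35],
    [0.53, -0.224, 0.5],
    [0.53, -0.224, 0.65],
    [0.53, -0.224, 0.72],
    [0.53, -0.224, 0.72]
  ],
  "yaw": [0, 0, 0, 0, 0, 0, 0, 0],
  "gripper": [-0.18, -0.18, -0.18, -0.18, -0.18, -0.18, -0.18, -0.18]
}}

```text
t: 8.02
tcp_pos: [466.0, 110.8, 57.5]
tcp_rot: [1.0, -0.0, -0.002, 0.0]
force: [0.8, -0.2, -0.2]
width: 50.2
finger_force: 0.0
```

```bash
python3 - <<'E'
from st import *
print(units([467,113,13]))
s=viewer.grab_frame("side");cv2.imwrite("pics/s2.png",cv2.resize(s[220:340,180:340],(800,600),interpolation=cv2.INTER_CUBIC))
E
```

```text
8.025 [ 0.1703  0.5192  2.1261 -0.0006  0.4998  1.7421] [466.011  110.7838  57.5121] w 50.21479333476644 F [ 0.8094 -0.2106 -0.1588]
[[ 1.     -0.0005 -0.0034]
 [-0.0005 -1.     -0.0009]
 [-0.0034  0.0009 -1.    ]]
[ 0.004 -0.008  0.148]
```

View pics/s2.png

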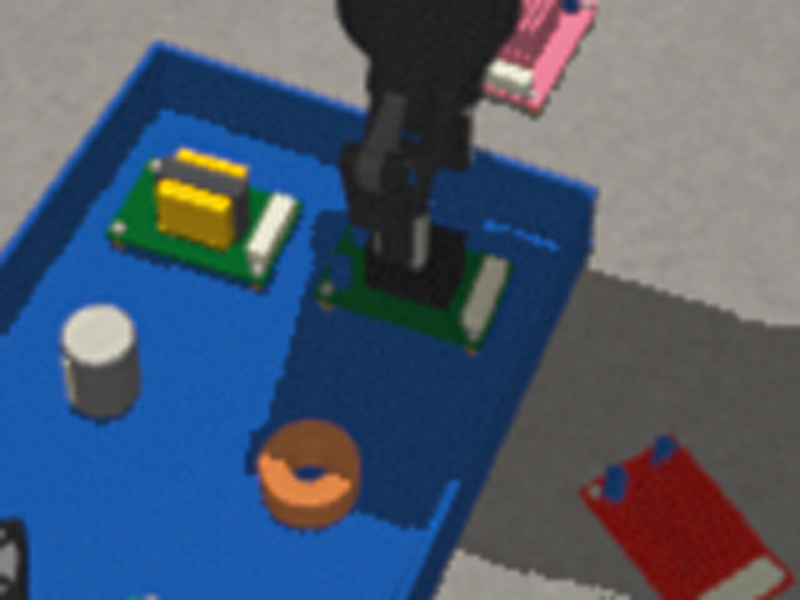

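The open fingers straddle the sink, with the near fingertip at about (262,273) in front of the sink's +y face, and nothing has been disturbed. I'll descend and grip.

Request:
{"name": "arm_command", "arguments": {
  "translation": [
    [0.004, -0.008, 0.05],
    [0.004, -0.008, 0.1],
    [0.004, -0.008, 0.148],
    [0.004, -0.008, 0.148],
    [0.004, -0.008, 0.148],
    [0.004, -0.008, 0.148],
    [0.004, -0.008, 0.148],
    [0.004, -0.008, 0.148]
  ],
  "yaw": [0, 0, 0, 0, 0, 0, 0, 0],
  "gripper": [-0.18, -0.18, -0.18, -0.18, 1, 1, 1, 1]
}}

```text
t: 9.07
tcp_pos: [468.9, 113.4, 14.8]
tcp_rot: [1.0, -0.0, 0.0, 0.0]
force: [-0.9, -1.0, 7.5]
width: 23.3
finger_force: 59.4
```

```bash
python3 - <<'E'
from st import *
print(o["finger_force"])
E
```

```text
9.075 [ 0.1748  0.6033  2.14   -0.0009  0.3975  1.7469] [468.8876 113.4276  14.8344] w 23.294510674344416 F [-0.8833 -1.0321  7.5375]
[[ 1.     -0.0004  0.0009]
 [-0.0004 -1.     -0.0002]
 [ 0.0009  0.0002 -1.    ]]
59.425368905067444
```

Request:
{"name": "arm_command", "arguments": {
  "translation": [
    [0, 0, -0.05],
    [0, 0, -0.15],
    [0, 0, -0.3],
    [0.05, 0.05, -0.45],
    [0.1, 0.1, -0.6],
    [0.2, 0.15, -0.8],
    [0.3, 0.2, -1.0],
    [0.4, 0.25, -1.0],
    [0.4, 0.25, -1.0]
  ],
  "yaw": [0, 0, 0, -0.2, -0.4, -0.6, -0.8, -1.0, -1.0],
  "gripper": [1, 1, 1, 1, 1, 1, 1, 1, 1]
}}

```text
t: 10.2
tcp_pos: [590.5, 37.3, 316.6]
tcp_rot: [0.924, 0.383, 0.002, 0.001]
force: [0.2, 0.4, -2.1]
width: 22.9
finger_force: 59.2
```

```bash
python3 - <<'E'
from st import *
print(o["finger_force"])
E
```

```text
10.2 [ 0.0122  0.3214  1.6303 -0.0005  1.1861  0.7973] [590.524   37.3414 316.6117] w 22.938094879001625 F [ 0.2088  0.3735 -2.1383]
[[ 0.7067  0.7075  0.0037]
 [ 0.7075 -0.7067 -0.0005]
 [ 0.0023  0.0029 -1.    ]]
59.24864172935486
```

Request:
{"name": "arm_command", "arguments": {
  "translation": [
    [0, 0, -0.2],
    [0, 0, -0.4],
    [0, 0, -0.6],
    [0, 0, -0.8],
    [0, 0, -0.95],
    [0, 0, -0.95]
  ],
  "yaw": [-0.2, -0.4, -0.6, -0.8, -1.0, -1.0],
  "gripper": [1, 1, 1, 1, 1, 1]
}}

```text
t: 10.95
tcp_pos: [587.9, 38.9, 603.2]
tcp_rot: [0.707, 0.707, 0.002, 0.002]
force: [1.5, 0.3, -1.6]
width: 23.4
finger_force: 59.6
```

Request:
{"name": "arm_command", "arguments": {
  "translation": [
    [0, 0.15, 0],
    [0, 0.3, 0],
    [0, 0.5, 0],
    [0, 0.7, -0.1],
    [0, 0.9, -0.3],
    [0, 1.0, -0.5],
    [0, 1.0, -0.7],
    [0, 1.0, -0.7]
  ],
  "yaw": [-0.06, -0.06, -0.06, -0.06, -0.06, -0.06, -0.06, -0.06],
  "gripper": [1, 1, 1, 1, 1, 1, 1, 1]
}}

```text
t: 11.95
tcp_pos: [763.0, 34.0, 660.3]
tcp_rot: [0.69, 0.723, 0.018, 0.018]
force: [-0.5, -0.4, -2.6]
width: 23.1
finger_force: 61.9
```

```bash
python3 - <<'E'
from st import *
print(o["finger_force"])
E
```

```text
11.95 [ 0.004   0.6744  0.2349  0.0019  2.1816 -0.0411] [763.0294  33.9561 660.2991] w 23.06975388482129 F [-0.5283 -0.3557 -2.5713]
[[-0.0462  0.9976  0.0506]
 [ 0.9989  0.0462  0.0018]
 [-0.0006  0.0507 -0.9987]]
61.90554141998291
```

Request:
{"name": "arm_command", "arguments": {
  "translation": [
    [0, 0.4, -0.4],
    [0, 0.6, -0.6],
    [0, 0.8, -0.8],
    [0, 1.0, -1.0],
    [0, 1.0, -1.0],
    [0, 1.0, -1.0],
    [0, 1.0, -1.0],
    [0, 1.0, -1.0]
  ],
  "yaw": [0, 0, 0, 0, 0, 0, 0, 0],
  "gripper": [1, 1, 1, 1, 1, 1, 1, 1]
}}

```text
t: 12.95
tcp_pos: [765.3, 34.4, 675.3]
tcp_rot: [0.69, 0.723, 0.034, 0.033]
force: [-0.9, -0.0, -1.0]
width: 23.0
finger_force: 62.0
```

```bash
python3 - <<'E'
from st import *
print(o["finger_force"])
E
```

```text
12.95 [ 0.0036  0.6552  0.2358  0.0042  2.157  -0.0406] [765.32    34.3578 675.3369] w 22.96206396720755 F [-0.8741 -0.0411 -1.007 ]
[[-0.0467  0.9945  0.0935]
 [ 0.9989  0.0465  0.0039]
 [-0.0005  0.0936 -0.9956]]
61.96368098258972
```

Request:
{"name": "arm_command", "arguments": {
  "translation": [
    [0, 0.5, 0],
    [0, 1.0, 0],
    [0, 1.0, 0],
    [0, 1.0, 0],
    [0, 1.0, 0],
    [0, 1.0, 0]
  ],
  "yaw": [0, 0, 0, 0, 0, 0],
  "gripper": [1, 1, 1, 1, 1, 1]
}}

```text
t: 13.7
tcp_pos: [869.1, 39.3, 582.1]
tcp_rot: [0.689, 0.721, 0.053, 0.051]
force: [-0.6, -0.5, -1.3]
width: 22.8
finger_force: 62.1
```

```bash
python3 - <<'E'
from st import *
print(o["finger_force"])
E
```

```text
13.7 [ 0.0082  0.7789  0.2355  0.0055  1.98   -0.0359] [869.0796  39.337  582.1057] w 22.845225733609485 F [-0.574  -0.4746 -1.266 ]
[[-0.0466  0.9881  0.1466]
 [ 0.9989  0.0462  0.0062]
 [-0.0006  0.1468 -0.9892]]
62.08973407745361
```

Request:
{"name": "arm_command", "arguments": {
  "translation": [
    [0, 0.1, -0.5],
    [0, 0.2, -1.0],
    [0, 0.2, -1.0],
    [0, 0.2, -1.0],
    [0, 0.2, -1.0],
    [0, 0.2, -1.0]
  ],
  "yaw": [0, 0, 0, 0, 0, 0],
  "gripper": [1, 1, 1, 1, 1, 1]
}}

```text
t: 14.45
tcp_pos: [766.2, 34.8, 715.6]
tcp_rot: [0.687, 0.72, 0.07, 0.068]
force: [0.2, -0.2, -1.4]
width: 22.8
finger_force: 62.0
```

Request:
{"name": "arm_command", "arguments": {
  "translation": [
    [0, 0.5, 0],
    [0, 1.0, 0],
    [0, 1.0, 0],
    [0, 1.0, 0],
    [0, 1.0, 0],
    [0, 1.0, 0]
  ],
  "yaw": [0, 0, 0, 0, 0, 0],
  "gripper": [1, 1, 1, 1, 1, 1]
}}

```text
t: 15.2
tcp_pos: [868.6, 39.8, 635.9]
tcp_rot: [0.685, 0.718, 0.09, 0.087]
force: [-0.3, -0.3, -0.2]
width: 23.2
finger_force: 62.1
```

```bash
python3 - <<'E'
from st import *
print(o["finger_force"])
E
```

```text
15.2 [ 0.007   0.7209  0.2355  0.0097  1.9349 -0.0351] [868.6451  39.7844 635.8509] w 23.21077597584793 F [-0.3296 -0.331  -0.1709]
[[-0.0467  0.9677  0.2476]
 [ 0.9989  0.0454  0.0108]
 [-0.0008  0.2479 -0.9688]]
62.08677649497986
```

Request:
{"name": "arm_command", "arguments": {
  "translation": [
    [0, 0.1, -0.5],
    [0, 0.2, -1.0],
    [0, 0.2, -1.0],
    [0, 0.2, -1.0],
    [0, 0.2, -1.0],
    [0, 0.2, -1.0]
  ],
  "yaw": [0, 0, 0, 0, 0, 0],
  "gripper": [1, 1, 1, 1, 1, 1]
}}

```text
t: 15.95
tcp_pos: [751.4, 34.5, 769.9]
tcp_rot: [0.683, 0.715, 0.108, 0.103]
force: [-0.1, -0.3, -1.3]
width: 23.0
finger_force: 62.0
```

Request:
{"name": "arm_command", "arguments": {
  "translation": [
    [0, 0.5, 0],
    [0, 1.0, 0],
    [0, 1.0, 0],
    [0, 1.0, 0],
    [0, 1.0, 0]
  ],
  "yaw": [0, 0, 0, 0, 0],
  "gripper": [1, 1, 1, 1, 1]
}}

```text
t: 16.58
tcp_pos: [848.4, 39.1, 707.5]
tcp_rot: [0.68, 0.712, 0.127, 0.122]
force: [-0.1, 0.5, -1.3]
width: 23.0
finger_force: 62.1
```

```bash
python3 - <<'E'
from st import *
# lens centre & target: TCP relative to module origin when gripped: sink centre xy, TCP 14.8 above bench => 9.8 above module origin (tray floor 5), TCP x +2 of sink
y=np.radians(2.8);a=np.radians(20)
z=np.array([-np.sin(a)*np.cos(y),-np.sin(a)*np.sin(y),np.cos(a)])
L=np.array([608.,-260.,107.]);P=L+z*100
print("angle",np.arccos(-M[:,2]@z))
# face centre is 3.8 mm beyond TCP along tool z, TCP is ~2 mm to module +x (tool x)
T=P-M[:,2]*3.8+M[:,0]*2
print("T",T,units(T), "via 150 up",units(T+[0,0,150]))
E
```

```text
16.575 [ 0.0043  0.6404  0.2357  0.0148  1.9118 -0.035 ] [848.3566  39.1064 707.5002] w 23.012010938510695 F [-0.145   0.485  -1.3006]
[[-0.0466  0.937   0.3462]
 [ 0.9989  0.044   0.0154]
 [-0.0008  0.3466 -0.938 ]]
angle 0.005074156820525412
T [ 572.43   -259.7315  204.5322] [-0.951 -1.487  1.239] via 150 up [-0.951 -1.313  0.77 ]
```

Request:
{"name": "arm_command", "arguments": {
  "translation": [
    [-0.12, -0.13, 0.04],
    [-0.24, -0.25, 0.08],
    [-0.36, -0.38, 0.12],
    [-0.48, -0.5, 0.16],
    [-0.6, -0.63, 0.2],
    [-0.72, -0.75, 0.25],
    [-0.85, -0.88, 0.3],
    [-0.95, -1.0, 0.3],
    [-0.95, -1.0, 0.3]
  ],
  "yaw": [0, 0, 0, 0, 0, 0, 0, 0, 0],
  "gripper": [1, 1, 1, 1, 1, 1, 1, 1, 1]
}}

```text
t: 17.7
tcp_pos: [608.9, -259.6, 519.9]
tcp_rot: [0.681, 0.711, 0.127, 0.122]
force: [0.7, -0.3, -1.2]
width: 23.0
finger_force: 62.1
```

```bash
python3 - <<'E'
from st import *
print(units([572.4,-259.7,204.5]))
print(proj("side",[608,-260,107]),proj("top",[608,-260,107]))
E
```

```text
17.7 [-0.5592  0.1731  1.4079  0.2063  1.2706 -0.635 ] [ 608.9334 -259.5742  519.934 ] w 23.03513214849683 F [ 0.7314 -0.347  -1.2125]
[[-0.0433  0.9371  0.3464]
 [ 0.9991  0.041   0.014 ]
 [-0.0011  0.3467 -0.938 ]]
[ 0.006 -0.479  0.944]
[263.6812 141.5463] [331.6023 177.7358]
```

Request:
{"name": "arm_command", "arguments": {
  "translation": [
    [0, -0.12, 0.1],
    [0, -0.25, 0.2],
    [0, -0.38, 0.35],
    [0.006, -0.479, 0.5],
    [0.006, -0.479, 0.65],
    [0.006, -0.479, 0.75],
    [0.006, -0.479, 0.75]
  ],
  "yaw": [0, 0, 0, 0, 0, 0, 0],
  "gripper": [1, 1, 1, 1, 1, 1, 1]
}}

```text
t: 18.58
tcp_pos: [554.8, -257.5, 258.0]
tcp_rot: [0.679, 0.712, 0.127, 0.121]
force: [0.5, 0.2, -1.3]
width: 23.2
finger_force: 61.9
```

```bash
python3 - <<'E'
from st import *
print(units([572.4,-259.7,204.5]))
s=viewer.grab_frame("side");cv2.imwrite("pics/s3.png",cv2.resize(s[60:210,180:380],(800,600),interpolation=cv2.INTER_CUBIC))
c=o["tcp_pos"]-2*M[:,0]+3.8*M[:,2]
for u,v in((40,25),(40,-25),(-40,-25),(-40,25)): # module y = tool -? drawn both ways, symmetric
    print(u,v,(proj("side",c+u*M[:,0]+v*M[:,1])-[180,60])*4)
E
```

```text
18.575 [-0.6147  0.2688  1.9258  0.3401  0.6936 -0.8972] [ 554.7985 -257.5332  258.0256] w 23.227790472264513 F [ 0.5189  0.1829 -1.3395]
[[-0.0476  0.9373  0.3453]
 [ 0.9989  0.0444  0.0173]
 [ 0.0009  0.3457 -0.9383]]
[-0.01  -0.007  0.188]
40 25 [360.3976 164.9982]
40 -25 [430.6956 201.5341]
-40 -25 [462.5575 143.8817]
-40 25 [395.9412 109.2575]
```

View pics/s3.png

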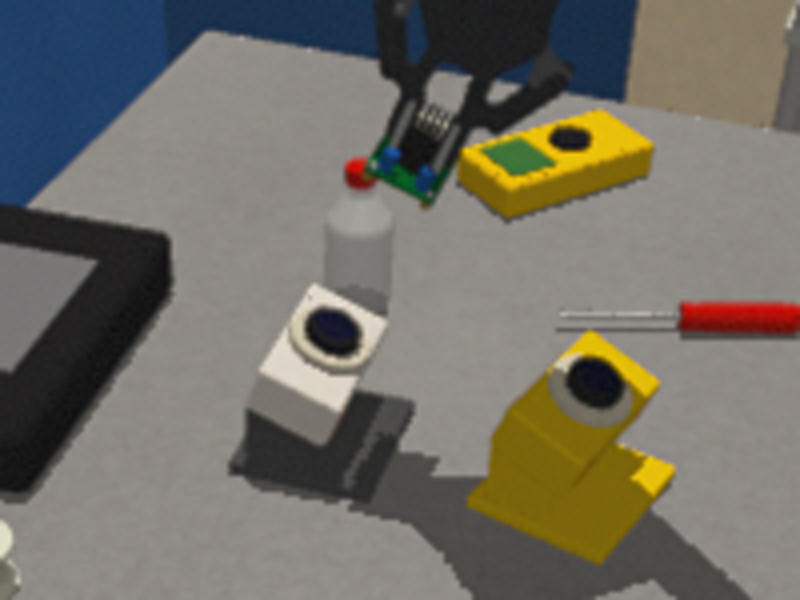

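The board sits level in the grip, with its near corners at crop (367,175) and (430,205). That is close to the predicted (360,165) and (431,202). I'll make the final approach along the lens axis.

Request:
{"name": "arm_command", "arguments": {
  "translation": [
    [-0.01, -0.007, 0.05],
    [-0.01, -0.007, 0.1],
    [-0.01, -0.007, 0.15],
    [-0.01, -0.007, 0.188],
    [-0.01, -0.007, 0.188],
    [-0.01, -0.007, 0.188],
    [-0.01, -0.007, 0.188]
  ],
  "yaw": [0, 0, 0, 0, 0, 0, 0],
  "gripper": [1, 1, 1, 1, 1, 1, 1]
}}

```text
t: 19.5
tcp_pos: [572.4, -260.9, 206.3]
tcp_rot: [0.68, 0.712, 0.127, 0.123]
force: [-0.2, 0.1, -1.1]
width: 22.8
finger_force: 62.0
```

```bash
python3 - <<'E'
from st import *
print(units([572.4,-259.7,204.5]),np.abs(o["qd"]).max(),o["finger_force"])
s=viewer.grab_frame("side");t=viewer.grab_frame("top")
cv2.imwrite("pics/s4.png",np.hstack([cv2.resize(s[80:200,220:300],(400,600),interpolation=cv2.INTER_CUBIC),cv2.resize(t[130:226,300:364],(400,600),interpolation=cv2.INTER_CUBIC)]))
c=o["tcp_pos"]-2*M[:,0]+3.8*M[:,2]
for u,v in((40,25),(40,-25),(-40,-25),(-40,25)):
    p=c+u*M[:,0]+v*M[:,1];print(u,v,(proj("side",p)-[220,80])*5,(proj("top",p)-[300,130])*6.25+[400,0])
E
```

```text
19.5 [-0.5999  0.3558  1.9497  0.3893  0.5823 -0.946 ] [ 572.4469 -260.8533  206.2858] w 22.849279355539316 F [-0.1837  0.1106 -1.1005]
[[-0.0465  0.9364  0.3478]
 [ 0.9989  0.044   0.015 ]
 [-0.0013  0.3481 -0.9375]]
[ 0.004 -0.002  0.006] 0.0026694980108125863 61.989126205444336
40 25 [218.3954 185.5484] [539.7321 277.3252]
40 -25 [302.8459 229.6838] [541.5272 402.8152]
-40 -25 [343.2078 156.0373] [744.6499 394.4298]
-40 25 [263.0146 114.1182] [745.0235 268.7759]
```

View pics/s4.png

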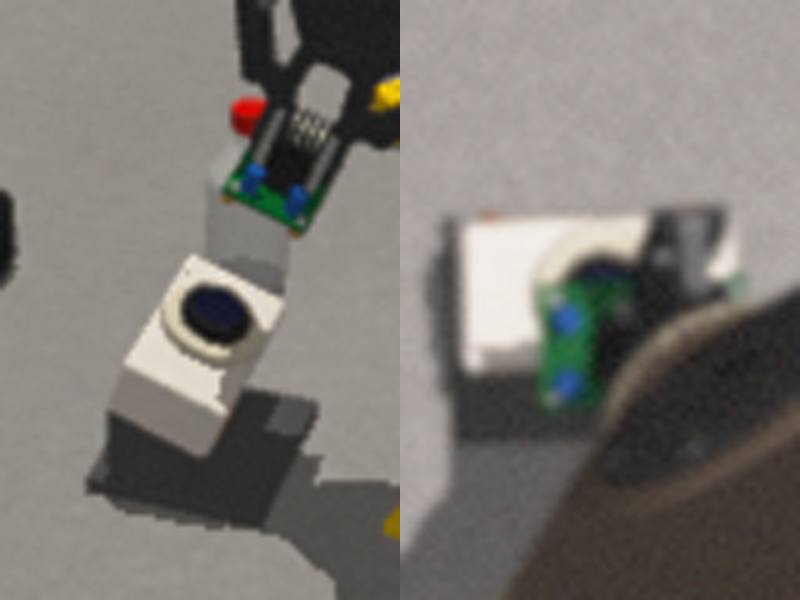

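The module's board in the top view spans columns from 540, with corners at rows 285 and 405 (predicted 540, 277 and 403). The side-view corners also agree to about 2 pixels or better. The module is on the lens axis, clear of the camera and still.

```bash
python3 -c "
from plant import r
print(r.sign_off())"
```

```text
the job is handed in; nothing more can be done
None
```

I handed the job in with the module still gripped and motionless, its solder side about 100 mm in front of the lens, centred and square by my measurements; sign-off returned no verdict.

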